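# Hot-air nozzles back on their stand in order of size

## Robot

A 6-joint arm with a two-finger parallel gripper is mounted at the origin on a cart in front of the work surface, level with it; the furniture and walls round the work are solid. World frame = base frame: x ahead of the robot, y to its left, z up, the work surface at z = 0. Lengths are in mm, angles in rad, forces in N, time in s.
With the tool pointing down it reaches from about 350 to 975 mm from the base axis. Payload 7.1 kg.
Tool frame: the origin (TCP) lies midway between the tips of the shut fingers; the grasp point (between the pads) lies 19 mm behind it; z points along the fingers, y is the line along which they close (so a half turn about z gives the same grasp; the last joint's range is limited). The gripper opens to 88 mm and grips with 3 to 60 N. Pads are 20 mm wide; open, the fingers measure 115 mm over their backs; the gripper's body (75 mm by 178 mm) begins 61 mm behind the grasp point.
Start: joints at [1.213, 0.423, 1.63, -0, 1.089, -0.019], TCP at [207.69, 589.465, 222.675] pointing down, gripper open.
Joint ranges: [-3, 3], [-0.9, 2.11], [0.09, 2.58], [-1.31, 4.45], [0.11, 2.69], [-2.54, 2.54]. Speed limits (rad/s): [2.39, 2.39, 3.01, 3.14, 3.14, 3.14].

## Interface

Orientations are given as a rotation vector (axis times angle).
In Python, from workcell import ctrl gives the robot as it stands. The module is installed in compiled form; this text tells all that it offers.
- The arm moves only by the tool servo_tool, never from a script. Its argument "increments" is a list of rows, each a list of 7 numbers: the shift along the world's x, y, z in cm, then the turn, a rotation vector about the world's x, y, z in degrees, then the opening, from -1 (shut) to 1 (fully open). A call has 1 to 20 rows; each row is the pose to reach, as a shift and turn from the pose commanded when the call began; what a row does not reach only later rows make up. A row lasts 1/12 s, in which the tool goes at most 41.7 mm and 7.16 degrees, less where a joint would pass 70% of its speed; a pose out of reach is approached as far as the arm can. A call with a gripper value outside its range is refused whole. The fingers move at their own pace and stop on an object; the grip force is fixed at half the most. Time passes only in rows, so rows that repeat a pose let the fingers close. It gives the time, the measured TCP pose, the force, the opening and the grip force at its end, in the units of the state.
- ctrl.get_obs(): the state, without advancing time (a new reading comes with each control period).
- ctrl.get_image(name): name is "side" or "top" or "wrist"; returns a dict with "image" (480x640x3 uint8, red, green, blue), "fx", "fy", "cx", "cy" (pixels), "k1" (the pictures are not rectified: a ray, as slopes to the right and down, at radius r is drawn at 1 + k1 r^2 times it, then the intrinsics apply), "extrinsics" (4x4, takes a point from camera to world coordinates); the wrist camera has in their place "tool_from_camera" (4x4, takes a point from camera to tool coordinates, whose origin is the TCP and whose axes are the flange's). Camera axes: x right, y up, looking along -z (the intrinsics and any distortion apply to the point x, -y, -z); pixel columns grow to the right and rows downward; lengths in mm; the calibration is good to about 2 mm. A picture is of the moment at which its call begins: read the wrist's pose just before it. There is no depth.
- ctrl.close_job(): hands the job in; it is judged then, once.
The state is a dict: "t": time; "qpos": joint angles; "qvel": joint speeds; "joint_torque": joint torques, N m; "ee_pos": TCP position; "orientation": TCP orientation; "ft_force": force on the tool from outside, world axes, zero at the start; "moment": the same for the moment, N m; "width": finger opening in mm; "grasp_force": force on a finger pad.
Only numpy, scipy, OpenCV 4.12 (cv2) and the standard library are available. Lean on these libraries where they do the work, as an engineer would, in place of code of your own. Each camera call takes 0.05 s, during which the arm holds its last target. There are 200 camera calls.

## Task

The rework job is finished: put the four square hot-air nozzles back on the pins of the blue stand in order of size, the smallest at the stand's narrow end and the largest at its wide end, each with its collar fully down over its own pin. Leave the yellow tape roll and the yellow tin where they are.

Things in the scene. Friction and masses are not known exactly. Their poses are not given: they have to be found in the camera images.
- nozzle_a_center (a point): bright metal hot-air nozzle with a square hood 28 x 28 mm, loose, standing hood up, 56 mm tall: round collar 28 mm across, bore 24 mm open below, up to 24 mm; straight-sided hood, open on top, from 32 to 56 mm. The point is on its axis, 28 mm above its foot; x, y square to the hood's sides, z up. Grip it across two hood sides, 4 to 28 mm above the point. 0.03 to 0.12 kg
- nozzle_b_center (a point): bright metal hot-air nozzle with a square hood 39 x 39 mm, loose, standing hood up, 56 mm tall: round collar 28 mm across, bore 24 mm open below, up to 24 mm; straight-sided hood, open on top, from 32 to 56 mm. The point is on its axis, 28 mm above its foot; x, y square to the hood's sides, z up. Grip it across two hood sides, 4 to 28 mm above the point. 0.03 to 0.12 kg
- nozzle_c_center (a point): bright metal hot-air nozzle with a square hood 50 x 50 mm, loose, standing hood up, 56 mm tall: round collar 28 mm across, bore 24 mm open below, up to 24 mm; straight-sided hood, open on top, from 32 to 56 mm. The point is on its axis, 28 mm above its foot; x, y square to the hood's sides, z up. Grip it across two hood sides, 4 to 28 mm above the point. 0.03 to 0.12 kg
- nozzle_d_center (a point): bright metal hot-air nozzle with a square hood 61 x 61 mm, loose, standing hood up, 56 mm tall: round collar 28 mm across, bore 24 mm open below, up to 24 mm; straight-sided hood, open on top, from 32 to 56 mm. The point is on its axis, 28 mm above its foot; x, y square to the hood's sides, z up. Grip it across two hood sides, 4 to 28 mm above the point. 0.03 to 0.12 kg
- pin_1: upright steel pin, 8 mm thick, 28 mm tall, at the narrow end of the stand: a fixed dark blue tapered plate 254 mm long, 46 mm wide at one end, 86 at the other. Origin at the pin's foot on the plate's top, 10 mm above the bench; z up, x along the row toward the wide end. Pins are 56, 64, 72 mm apart from the narrow end on. Any nozzle's collar fits over any pin, its foot coming to rest on the plate
- pin_2: upright steel pin, 8 mm thick, 28 mm tall, at the second place from the narrow end of the stand: a fixed dark blue tapered plate 254 mm long, 46 mm wide at one end, 86 at the other. Origin at the pin's foot on the plate's top, 10 mm above the bench; z up, x along the row toward the wide end. Pins are 56, 64, 72 mm apart from the narrow end on. Any nozzle's collar fits over any pin, its foot coming to rest on the plate
- pin_3: upright steel pin, 8 mm thick, 28 mm tall, at the third place from the narrow end of the stand: a fixed dark blue tapered plate 254 mm long, 46 mm wide at one end, 86 at the other. Origin at the pin's foot on the plate's top, 10 mm above the bench; z up, x along the row toward the wide end. Pins are 56, 64, 72 mm apart from the narrow end on. Any nozzle's collar fits over any pin, its foot coming to rest on the plate
- pin_4: upright steel pin, 8 mm thick, 28 mm tall, at the wide end of the stand: a fixed dark blue tapered plate 254 mm long, 46 mm wide at one end, 86 at the other. Origin at the pin's foot on the plate's top, 10 mm above the bench; z up, x along the row toward the wide end. Pins are 56, 64, 72 mm apart from the narrow end on. Any nozzle's collar fits over any pin, its foot coming to rest on the plate
- tape_roll_2: roll of yellow insulating tape lying flat, loose, 69 mm across, 17 mm tall, origin under its centre; to be left alone
- flux_tin: round yellow tin with a pale lid, loose, 69 mm across, 30 mm tall, origin under its centre; to be left alone
Mind the look-alikes: they are no part of the job. Leave any black look-alike of the part that bears nozzle_c_center alone.

How it is judged:
By the outcome, as a careful person would: the job done as asked, in the order asked, and still so for the second after the job is handed in, with the robot touching nothing.
It also fails if it takes over 96 s, if anything falls off the work surface, if the arm or the gripper's body presses on something with over 40 N, if the wrist force passes 120 N, or if a joint passes its speed limit or range.

## Working session

There is one attempt and no reset: what is moved stays moved. The work goes in short steps, Python scripts to look and compute and a tool call to move; the robot and the scene stay as the last step left them, time stands still between calls to the robot, and variables do not carry over. Pictures are saved under pics/ and viewed, at most 14 in all, crops included, and the job is handed in when it is done.

Besides the shell and the picture viewer there is one more tool, called as a command line: name --pt "numbers of a row" for each row, then --argument value for the rest. servo_tool: Moves the arm, as the interface text tells. Its arguments: {"type":"object","properties":{"increments":{"type":"array","items":{"type":"array","items":{"type":"number"}}}},"required":["increments"]}

```bash
mkdir -p pics; cat > h.py <<'E'
import numpy as np, cv2
from scipy.spatial.transform import Rotation as R
from workcell import ctrl
def grab(name,save=None):
    o=ctrl.get_obs(); d=ctrl.get_image(name); im=d["image"]
    if "extrinsics" in d: T=np.array(d["extrinsics"])
    else:
        W=np.eye(4);W[:3,:3]=R.from_rotvec(o["orientation"]).as_matrix();W[:3,3]=o["ee_pos"];T=W@np.array(d["tool_from_camera"])
    d["T"]=T
    if save: cv2.imwrite("pics/"+save,im[:,:,::-1])
    return d
def cast(d,uv,z):
    uv=np.asarray(uv,float).reshape(-1,1,2)
    K=np.array([[d["fx"],0,d["cx"]],[0,d["fy"],d["cy"]],[0,0,1]])
    p=cv2.undistortPoints(uv,K,np.array([d["k1"],0,0,0.]),None,None).reshape(-1,2)
    r=np.c_[p[:,0],-p[:,1],-np.ones(len(p))]@d["T"][:3,:3].T
    c=d["T"][:3,3]; s=(z-c[2])/r[:,2]
    return c+r*s[:,None]
def proj(d,P):
    P=np.atleast_2d(P).astype(float); q=(P-d["T"][:3,3])@d["T"][:3,:3]
    p=np.c_[q[:,0]/-q[:,2],-q[:,1]/-q[:,2]]
    p=p*(1+d["k1"]*(p**2).sum(1))[:,None]
    return np.c_[p[:,0]*d["fx"]+d["cx"],p[:,1]*d["fy"]+d["cy"]]
E
python3 - <<'E'
from h import *
np.set_printoptions(precision=2,suppress=True)
o=ctrl.get_obs();print(o)
for n in("side","top","wrist"):
    d=grab(n,n+"0.png");print(n,d["T"],d["fx"],d["k1"])
E
```

```text
{'t': 0.0, 'qpos': array([ 1.21,  0.42,  1.63, -0.  ,  1.09, -0.02]), 'qvel': array([-0., -0., -0.,  0.,  0., -0.]), 'joint_torque': array([ -0.  , -54.46, -27.37,   0.06,   0.02,  -0.  ]), 'ee_pos': array([207.5 , 588.96, 221.9 ]), 'orientation': array([-0.53, -3.1 ,  0.  ]), 'ft_force': array([ 0.53, -0.1 , -0.28]), 'moment': array([ 0.04, -0.02, -0.03]), 'grasp_force': 0.0, 'width': 87.90809189878611}
side [[   0.84    0.29   -0.46   43.91]
 [  -0.54    0.46   -0.7  -832.68]
 [   0.01    0.84    0.54  694.55]
 [   0.      0.      0.      1.  ]] 467.26834264992584 -0.05740971731885166
top [[  -0.      0.99   -0.17  378.06]
 [  -1.     -0.     -0.03  -43.63]
 [  -0.03    0.17    0.99 1156.95]
 [   0.      0.      0.      1.  ]] 514.6833102960351 -0.044749577567517476
wrist [[  0.33  -0.9   -0.28 132.26]
 [  0.94   0.32   0.1  616.39]
 [ -0.    -0.29   0.96 384.78]
 [  0.     0.     0.     1.  ]] 374.27797968740737 -0.07251126665316539
```

View pics/top0.png

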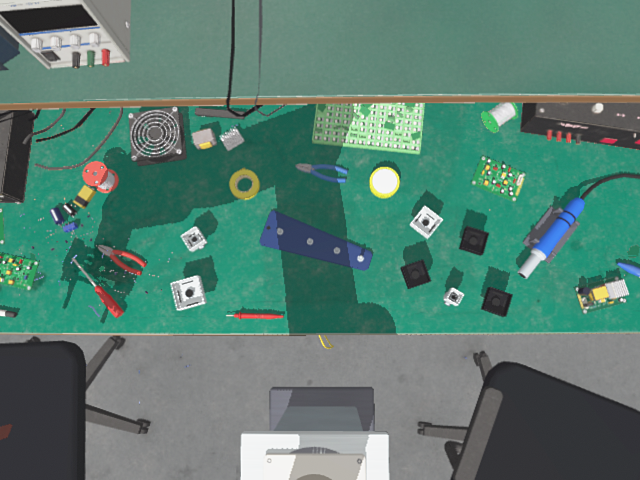

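View pics/side0.png

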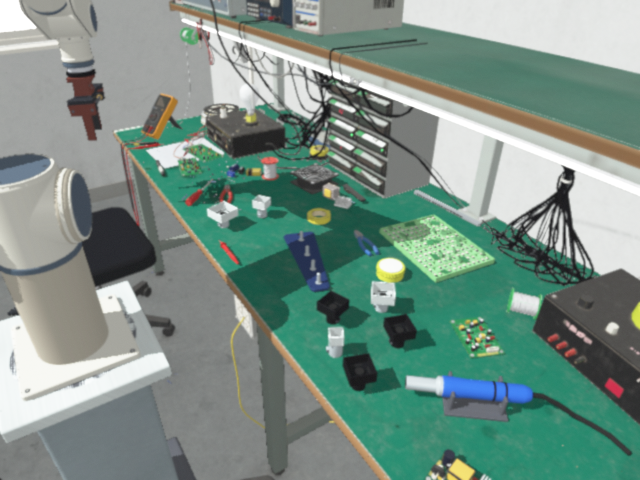

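Top view: bright nozzles are d (188,293), b (194,238), c (427,221) and a (454,297). The black look-alikes at (474,240), (416,273) and (497,301) are to be left. Pins 4 to 1 are at (281,231), (310,242), (337,250) and (361,258), with the wide end on the left. The tape roll is at (244,184) and the tin at (384,182).

```bash
python3 - <<'E'
from h import *
np.set_printoptions(precision=1,suppress=True)
d=grab("top"); im=d["image"]; hsv=cv2.cvtColor(im,cv2.COLOR_RGB2HSV)
m=((hsv[...,1]<70)&(hsv[...,2]>95)).astype(np.uint8)
for n,(u,v),s in (("a",(454,297),28),("b",(194,238),39),("c",(427,221),50),("d",(188,293),61)):
    w=np.zeros_like(m);w[v-26:v+26,u-26:u+26]=m[v-26:v+26,u-26:u+26]
    w=cv2.morphologyEx(w,cv2.MORPH_CLOSE,np.ones((3,3)))
    cs=max(cv2.findContours(w,0,2)[0],key=cv2.contourArea)
    P=cast(d,cs.reshape(-1,2),56)[:,:2].astype(np.float32)
    r=cv2.minAreaRect(P);print(n,r, 'px',proj(d,[[*r[0],56]]))
for uv in((281,231),(310,242),(337,250),(361,258)):print(cast(d,uv,38))
y=((hsv[...,0]>22)&(hsv[...,0]<35)&(hsv[...,1]>120)).astype(np.uint8)
for c in cv2.findContours(y,0,2)[0]:
    if cv2.contourArea(c)>200:print('yel',cv2.minAreaRect(c)[0],cast(d,cv2.minAreaRect(c)[0],17))
k=cv2.resize(im[190:320,165:285],None,fx=3.3,fy=3.3,interpolation=2)
k2=cv2.resize(im[190:320,345:515],None,fx=3.3,fy=3.3,interpolation=2)
k3=cv2.resize(im[200:280,255:380],None,fx=3.3,fy=3.3,interpolation=2)
h=max(k.shape[0],k2.shape[0])
o=np.zeros((600,800,3),np.uint8);s=.8
f=lambda q:cv2.resize(q,None,fx=s,fy=s)
k,k2,k3=map(f,(k,k2,k3));o[:k.shape[0],:k.shape[1]]=k;o[:k2.shape[0],330:330+k2.shape[1]]=k2;o[350:350+k3.shape[0],:k3.shape[1]]=k3
cv2.imwrite("pics/c1.png",o[:,:,::-1])
E
```

```text
a ((439.2248229980469, -294.49652099609375), (35.518192291259766, 40.33763885498047), 61.347740173339844) px [[452.4 297.2]]
b ((566.3340454101562, 262.6944885253906), (52.122314453125, 43.4641227722168), 35.31642150878906) px [[194.  239.5]]
c ((603.466552734375, -243.53317260742188), (52.07988357543945, 58.16931915283203), 51.51588821411133) px [[425.7 221.5]]
d ((450.9517822265625, 271.38714599609375), (65.46836853027344, 67.58985900878906), 15.896129608154297) px [[188.  292.3]]
[[587.5  73.6  38. ]]
[[562.5   9.2  38. ]]
[[544.4 -50.2  38. ]]
[[ 526.5 -102.6   38. ]]
yel (244.0, 184.0) [[702.  162.6  17. ]]
yel (384.5, 182.0) [[ 704.1 -159.9   17. ]]
```

View pics/c1.png

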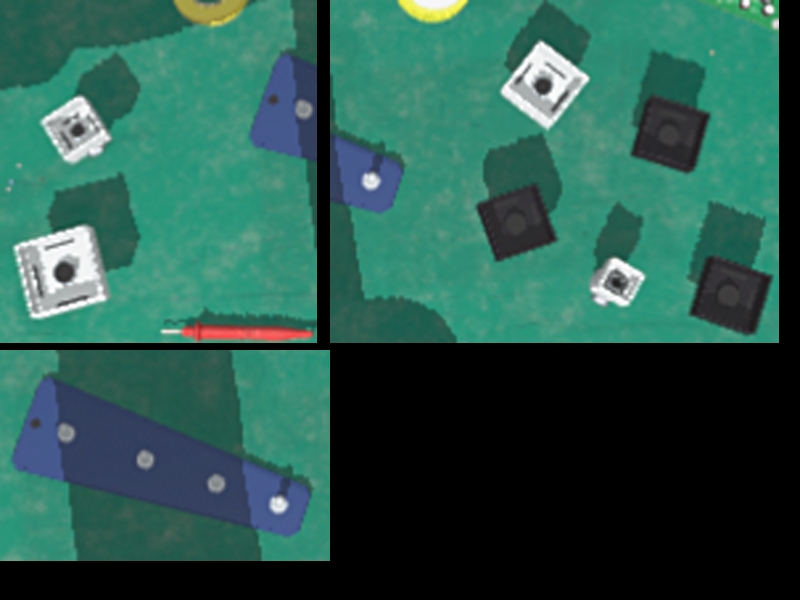

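View pics/wrist0.png

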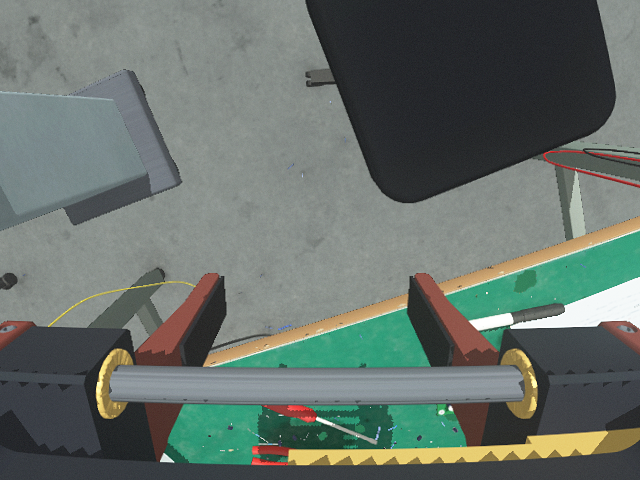

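The crop confirms the choice: four bright nozzles with round holes, three black ones left out, and pins that thicken toward the wide end on the left. I'll start with d and check from near.

servo_tool --pt "24.3 -31.8 -5 0 0 -55 1" --pt "24.3 -31.8 -5 0 0 -55 1" --pt "24.3 -31.8 -5 0 0 -55 1" --pt "24.3 -31.8 -5 0 0 -55 1" --pt "24.3 -31.8 -5 0 0 -55 1" --pt "24.3 -31.8 -5 0 0 -55 1" --pt "24.3 -31.8 -5 0 0 -55 1" --pt "24.3 -31.8 -5 0 0 -55 1" --pt "24.3 -31.8 -5 0 0 -55 1" --pt "24.3 -31.8 -5 0 0 -55 1" --pt "24.3 -31.8 -5 0 0 -55 1" --pt "24.3 -31.8 -5 0 0 -55 1" --pt "24.3 -31.8 -5 0 0 -55 1" --pt "24.3 -31.8 -5 0 0 -55 1"

```text
t: 1.37
ee_pos: [450.1, 272.3, 172.8]
orientation: [-1.898, -2.503, -0.0]
ft_force: [-0.6, 0.2, -0.0]
width: 88.0
grasp_force: 0.0
```

```bash
cat >> h.py <<'E'
def look(save,z=56):
    np.set_printoptions(precision=1,suppress=True)
    d=grab("wrist",save); o=ctrl.get_obs(); M=R.from_rotvec(o["orientation"]).as_matrix()
    print(o["t"],o["ee_pos"],"yaw",np.degrees(np.arctan2(M[1,1],M[0,1])),"zax",M[:,2],o["width"],o["grasp_force"],o["ft_force"])
    p=o["ee_pos"].copy();p[2]=z;print("px under tcp",proj(d,p))
    hsv=cv2.cvtColor(d["image"],cv2.COLOR_RGB2HSV)
    return d,o,hsv
def squares(d,hsv,z=56,smin=20,v=150):
    m=((hsv[...,1]<50)&(hsv[...,2]>v)).astype(np.uint8);m[330:]=0
    m=cv2.morphologyEx(m,cv2.MORPH_CLOSE,np.ones((5,5)))
    for c in cv2.findContours(m,0,2)[0]:
        if cv2.contourArea(c)<1200: continue
        P=cast(d,c.reshape(-1,2),z)[:,:2].astype(np.float32);r=cv2.minAreaRect(P)
        print("sq",r,"px",c.reshape(-1,2).min(0),c.reshape(-1,2).max(0))
E
python3 - <<'E'
from h import *
d,o,hsv=look("w1.png");squares(d,hsv)
E
```

```text
1.4167 [450.1 272.4 172.8] yaw 15.680146181774873 zax [ 0.  0. -1.] 87.62250171802324 0.0 [-0.4 -0.4 -1.4]
px under tcp [[315.5 226.6]]
sq ((563.5670166015625, 270.7598571777344), (44.97975158691406, 55.87775802612305), 34.58373260498047) px [419 236] [482 297]
sq ((450.6837158203125, 274.56036376953125), (60.98189926147461, 64.49030303955078), 15.658737182617188) px [277 183] [357 263]
```

View pics/w1.png

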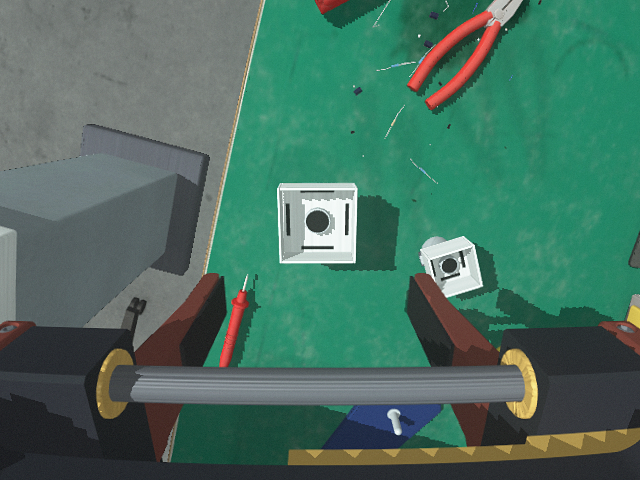

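Wrist view: the d hood is square between the fingers, at about (317,223), with its yaw matched. Descend, grip, lift.

servo_tool --pt "0 0 -4 0 0 0 1" --pt "0 0 -8 0 0 0 1" --pt "0 0 -11 0 0 0 1" --pt "0 0 -13.5 0 0 0 1" --pt "0 0 -14.5 0 0 0 1" --pt "0 0 -14.5 0 0 0 1" --pt "0 0 -14.5 0 0 0 -1" --pt "0 0 -14.5 0 0 0 -1" --pt "0 0 -14.5 0 0 0 -1" --pt "0 0 -14.5 0 0 0 -1" --pt "0 0 -14.5 0 0 0 -1" --pt "0 0 -14.5 0 0 0 -1"

```text
t: 2.42
ee_pos: [451.5, 271.9, 28.9]
orientation: [1.899, 2.501, 0.003]
ft_force: [-1.4, 0.1, 8.4]
width: 60.9
grasp_force: 30.0
```

servo_tool --pt "0 0 4 0 0 0 -1" --pt "0 0 8 0 0 0 -1" --pt "4 -5 12 0 0 -10 -1" --pt "13.7 -19.8 14 0 0 -35 -1" --pt "13.7 -19.8 14 0 0 -35 -1" --pt "13.7 -19.8 14 0 0 -35 -1" --pt "13.7 -19.8 14 0 0 -35 -1" --pt "13.7 -19.8 14 0 0 -35 -1" --pt "13.7 -19.8 14 0 0 -35 -1" --pt "13.7 -19.8 14 0 0 -35 -1" --pt "13.7 -19.8 14 0 0 -35 -1" --pt "13.7 -19.8 14 0 0 -35 -1"

```text
t: 3.42
ee_pos: [586.5, 74.4, 167.3]
orientation: [-2.562, -1.816, 0.002]
ft_force: [0.4, 0.9, -0.3]
width: 61.2
grasp_force: 30.0
```

```bash
python3 - <<'E'
from h import *
d,o,hsv=look("w2.png",38)
print(proj(d,[[587.5,73.6,38],[562.5,9.2,38],[544.4,-50.2,38],[526.5,-102.6,38]]))
s=grab("side","side1.png")
print(proj(s,[[587.5,73.6,38],[562.5,9.2,38],[544.4,-50.2,38],[526.5,-102.6,38]]))
E
```

```text
3.4667 [586.5  74.6 167.3] yaw -19.31714284802396 zax [-0.  0. -1.] 60.790549496533394 29.996808171272278 [0.  0.1 0.3]
px under tcp [[316.  222.5]]
[[317.6 223.2]
 [314.9 300.1]
 [317.9 360.5]
 [318.3 408.2]]
[[300.4 232.1]
 [305.1 246.2]
 [311.6 259.9]
 [317.1 273.2]]
```

View pics/w2.png

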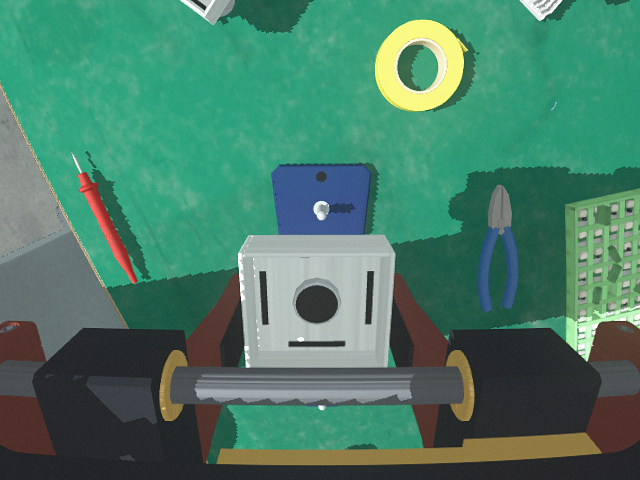

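Wrist view: the d hood is held at (317,300). Pin 4's tip is at (321,209), slightly further along the row than estimated, and pin 1's tip is near (322,407).

```bash
python3 - <<'E'
from h import *
d,o,hsv=look("w3.png",38)
m=(hsv[...,1]<40)&(hsv[...,2]>140)
for n,(y0,y1,x0,x1) in {"p4":(195,228,305,340),"p1":(402,412,310,335)}.items():
    v,u=np.nonzero(m[y0:y1,x0:x1]);print(n,u.min()+x0,u.max()+x0,v.min()+y0,v.max()+y0, u.mean()+x0, v.mean()+y0)
P=cast(d,[(321,208),(322,406),(317.5,237),(317.5,301)],38);print(P, np.linalg.norm(P[1]-P[0]))
# plate end far corners at z=10
print(cast(d,[(273,166),(369,166)],10))
t=grab("top");im=t["image"].astype(int)
hs=cv2.cvtColor(t["image"],cv2.COLOR_RGB2HSV)
b=((hs[...,0]>108)&(hs[...,0]<130)&(hs[...,1]>110)).astype(np.uint8)
b[:200]=0;b[290:]=0;b[:,:250]=0;b[:,385:]=0
c=cv2.findContours(b,0,2)[0];c=max(c,key=cv2.contourArea)
r=cv2.minAreaRect(cast(t,c.reshape(-1,2),10)[:,:2].astype(np.float32));print(r)
# pin tips top: brightness in windows
g=im.sum(2)
for (u,v) in((310,242),(337,250),(361,258)):
    w=g[v-7:v+8,u-7:u+8];w=np.clip(w-np.median(w)-80,0,None);yy,xx=np.mgrid[v-7:v+8,u-7:u+8]
    q=((xx*w).sum()/w.sum(),(yy*w).sum()/w.sum());print(q,cast(t,q,38))
E
```

```text
3.5667 [586.8  74.7 167.4] yaw -19.300968715279307 zax [-0.  0. -1.] 60.79919739638327 29.996854662895203 [-0.5  0.4  0.1]
px under tcp [[316.3 222.7]]
p4 314 328 202 220 320.88669950738915 209.9655172413793
p1 310 334 402 409 321.94594594594594 406.13513513513516
[[ 594.4   85.    38. ]
 [ 531.1 -101.    38. ]
 [ 583.8   62.9   38. ]
 [ 564.5    7.9   38. ]] 196.51302434348955
[[566.  126.8  10. ]
 [643.1  99.9  10. ]]
((548.6292114257812, -32.39656066894531), (188.95736694335938, 68.69514465332031), 66.28894805908203)
(np.float64(309.5), np.float64(241.11690848214286)) [[564.5  10.3  38. ]]
(np.float64(336.4577893820714), np.float64(250.21671018276763)) [[543.9 -49.   38. ]]
(np.float64(360.01348158443363), np.float64(258.2642112578179)) [[ 525.9 -100.5   38. ]]
```

```bash
python3 - <<'E'
from h import *
a=cv2.imread("pics/side0.png")[225:295,275:345];b=cv2.imread("pics/w3.png")[160:240,260:380]
a=cv2.resize(a,(490,490),interpolation=0);b=cv2.resize(b,None,fx=2.5,fy=2.5,interpolation=0)
c=cv2.resize(cv2.imread("pics/top0.png")[205:275,255:375],None,fx=2.5,fy=2.5,interpolation=0)
o=np.zeros((500,800,3),np.uint8);o[:490,:490]=a;o[:200,495:795]=b;o[230:405,495:795]=c
cv2.imwrite("pics/c2.png",o)
d=grab("wrist");print(d["T"]); s=grab("side")
E
```

```text
[[ 9.43781254e-01  3.15704838e-01  9.80173401e-02  6.14514506e+02]
 [-3.30568682e-01  9.02352900e-01  2.76556668e-01  1.51071580e+02]
 [-1.13595283e-03 -2.93410462e-01  9.55985884e-01  3.30235901e+02]
 [ 0.00000000e+00  0.00000000e+00  0.00000000e+00  1.00000000e+00]]
```

View pics/c2.png

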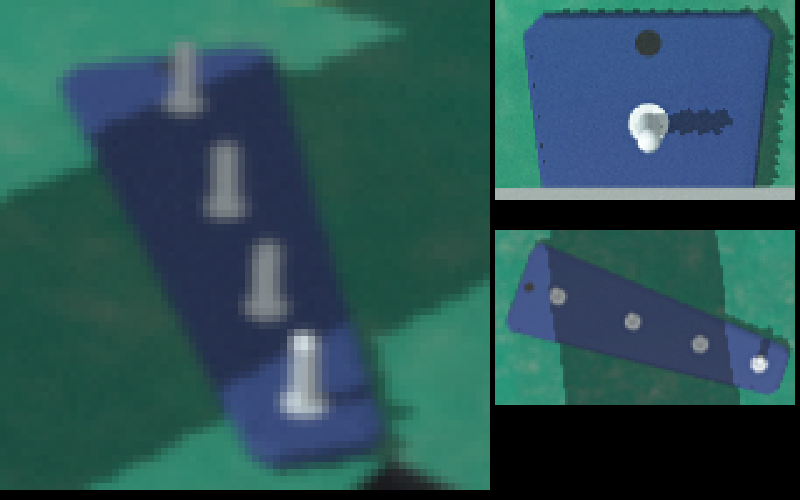

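The crops show each pin has a wide base flange, and that flange is what the blobs caught. Pin 4's tip is at wrist pixel (321,217), with its flange at (321,209). I'll recast at the right heights.

```bash
python3 - <<'E'
from h import *
np.set_printoptions(precision=1,suppress=True)
d=grab("wrist");print(cast(d,(321.2,217),37),cast(d,(321,209.3),12),cast(d,(322,406),37))
t=grab("top");p=cast(t,[(279.9,231.2),(309.9,241.4),(336.7,250.3),(360.2,258.5)],14);print(p,np.linalg.norm(np.diff(p,axis=0),axis=1))
s=grab("side")
T=[(275+u/7,225+v/7) for u,v in((184,46),(229,146),(270,246),(304,336))]
F=[(275+u/7,225+v/7) for u,v in((184,107),(226,212),(267,314),(303,406))]
print(cast(s,T,36.5));print(cast(s,F,12))
E
```

```text
[[592.8  77.1  37. ]] [[593.1  77.5  12. ]] [[ 531.5 -102.5   37. ]]
[[ 591.6   78.6   14. ]
 [ 567.8   10.5   14. ]
 [ 547.3  -49.7   14. ]
 [ 528.5 -102.1   14. ]] [72.1 63.6 55.7]
[[ 592.1   76.8   36.5]
 [ 570.2    9.1   36.5]
 [ 549.   -51.8   36.5]
 [ 530.7 -101.8   36.5]]
[[ 589.5   72.6   12. ]
 [ 565.7    3.9   12. ]
 [ 544.8  -57.    12. ]
 [ 527.1 -107.3   12. ]]
```

All views agree: pins 4 to 1 are at (592.3,77.3), (568.5,10), (548,-50) and (530,-102), spaced 72/64/56. Lower d.

servo_tool --pt "0.56 0.27 -3 0 0 0 -1" --pt "0.56 0.27 -6 0 0 0 -1" --pt "0.56 0.27 -8 0 0 0 -1" --pt "0.56 0.27 -9 0 0 0 -1" --pt "0.56 0.27 -10 0 0 0 -1" --pt "0.56 0.27 -11 0 0 0 -1" --pt "0.56 0.27 -11.8 0 0 0 -1" --pt "0.56 0.27 -12.3 0 0 0 -1" --pt "0.56 0.27 -12.5 0 0 0 -1" --pt "0.56 0.27 -12.7 0 0 0 -1" --pt "0.56 0.27 -12.7 0 0 0 -1"

```text
t: 4.78
ee_pos: [593.5, 76.2, 40.8]
orientation: [2.564, 1.815, 0.001]
ft_force: [0.0, 0.1, -0.5]
width: 60.8
grasp_force: 30.0
```

servo_tool --pt "0 0 -0.15 0 0 0 -1" --pt "0 0 -0.15 0 0 0 1" --pt "0 0 -0.15 0 0 0 1" --pt "0 0 -0.15 0 0 0 1" --pt "0 0 -0.15 0 0 0 1" --pt "0 0 4 0 0 0 1" --pt "0 0 8 0 0 0 1" --pt "-2.5 19.1 12.5 0 0 54 1" --pt "-2.5 19.1 12.5 0 0 54 1" --pt "-2.5 19.1 12.5 0 0 54 1" --pt "-2.5 19.1 12.5 0 0 54 1" --pt "-2.5 19.1 12.5 0 0 54 1" --pt "-2.5 19.1 12.5 0 0 54 1" --pt "-2.5 19.1 12.5 0 0 54 1" --pt "-2.5 19.1 12.5 0 0 54 1" --pt "-2.5 19.1 12.5 0 0 54 1" --pt "-2.5 19.1 12.5 0 0 54 1"

```text
t: 6.2
ee_pos: [568.2, 267.2, 165.7]
orientation: [-1.464, -2.78, -0.0]
ft_force: [0.4, 0.2, 1.2]
width: 87.7
grasp_force: 0.0
```

```bash
python3 - <<'E'
from h import *
d,o,hsv=look("w4.png");squares(d,hsv)
E
```

```text
6.25 [568.3 267.1 165.7] yaw 34.438885456180024 zax [-0.  0. -1.] 88.24463531692385 0.0 [-0.3 -0.  -0.3]
px under tcp [[315.5 229.2]]
sq ((800.4794921875, 368.2486267089844), (105.8344955444336, 109.24783325195312), 8.202826499938965) px [529 203] [639 326]
sq ((569.162353515625, 268.28131103515625), (38.535072326660156, 44.330055236816406), 33.36897659301758) px [292 200] [343 256]
sq ((684.7650146484375, 474.5487365722656), (37.21771240234375, 26.835498809814453), 37.017616271972656) px [586  71] [636 109]
```

View pics/w4.png

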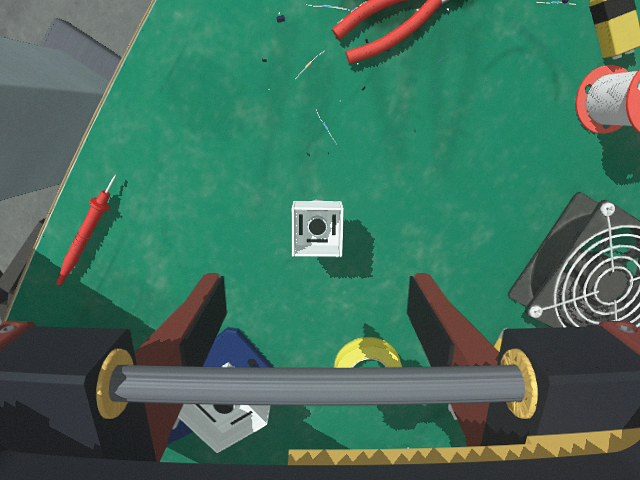

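b is centred at (317,231), between the fingers. Grip it, lift, and carry it above pin 2.

servo_tool --pt "0 0 -4 0 0 0 1" --pt "0 0 -8 0 0 0 1" --pt "0 0 -11 0 0 0 1" --pt "0 0 -13 0 0 0 1" --pt "0 0 -13.7 0 0 0 1" --pt "0 0 -13.7 0 0 0 1" --pt "0 0 -13.7 0 0 0 -1" --pt "0 0 -13.7 0 0 0 -1" --pt "0 0 -13.7 0 0 0 -1" --pt "0 0 -13.7 0 0 0 -1" --pt "0 0 -13.7 0 0 0 -1" --pt "0 0 -13.7 0 0 0 -1" --pt "0 0 -13.7 0 0 0 -1" --pt "0 0 -13.7 0 0 0 -1"

```text
t: 7.42
ee_pos: [568.3, 267.2, 28.8]
orientation: [1.461, 2.781, 0.0]
ft_force: [-0.2, 0.2, 1.7]
width: 38.8
grasp_force: 30.0
```

servo_tool --pt "0 0 4 0 0 0 -1" --pt "0 0 8 0 0 0 -1" --pt "0 0 12 0 0 0 -1" --pt "-2 -31.7 13.5 0 0 -53.7 -1" --pt "-2 -31.7 13.5 0 0 -53.7 -1" --pt "-2 -31.7 13.5 0 0 -53.7 -1" --pt "-2 -31.7 13.5 0 0 -53.7 -1" --pt "-2 -31.7 13.5 0 0 -53.7 -1" --pt "-2 -31.7 13.5 0 0 -53.7 -1" --pt "-2 -31.7 13.5 0 0 -53.7 -1" --pt "-2 -31.7 13.5 0 0 -53.7 -1" --pt "-2 -31.7 13.5 0 0 -53.7 -1" --pt "-2 -31.7 13.5 0 0 -53.7 -1" --pt "-2 -31.7 13.5 0 0 -53.7 -1"

```text
t: 8.58
ee_pos: [548.2, -49.4, 163.6]
orientation: [-2.559, -1.822, 0.0]
ft_force: [0.6, -0.6, -0.2]
width: 39.1
grasp_force: 30.0
```

```bash
python3 - <<'E'
from h import *
d,o,hsv=look("w5.png",38)
# held hood floor-hole
m=(hsv[...,2]<60).astype(np.uint8);m[:270]=0;m[340:]=0;m[:,:280]=0;m[:,360:]=0
for c in cv2.findContours(m,0,2)[0]:
    if cv2.contourArea(c)>150:
        q=cv2.minEnclosingCircle(c)[0];print(q,cast(d,q,o["ee_pos"][2]+1))
E
```

```text
8.6333 [548.2 -48.9 163.5] yaw -19.022112628439526 zax [-0.  0. -1.] 39.23238866862513 29.969723224639893 [-0.2  0.4 -0.2]
px under tcp [[315.7 223.5]]
(316.125, 310.0) [[546.1 -56.7 164.5]]
```

View pics/w5.png

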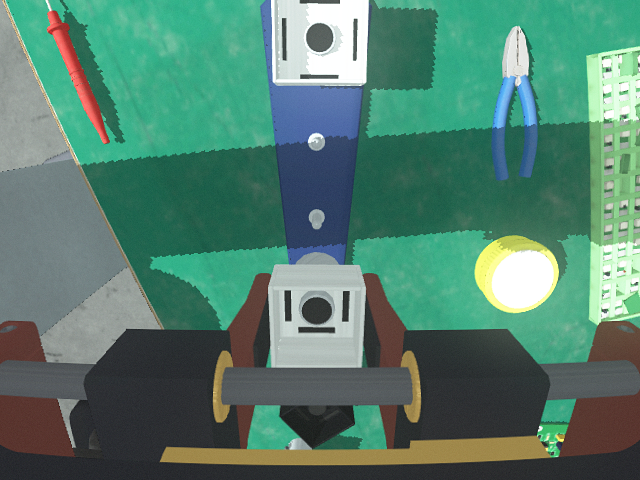

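d is seated at pin 4, and pin 2's tip at (317,224) is right under the TCP. One numeric check of the held hood's offset, using the empty-gripper view for comparison.

```bash
python3 - <<'E'
from h import *
np.set_printoptions(precision=1,suppress=True)
d=grab("wrist"); T=np.array(d["tool_from_camera"]);print(T)
def hole(f,box,ztool):  # tool frame: plane z_tool=const
    im=cv2.imread("pics/"+f);x0,x1,y0,y1=box
    g=cv2.cvtColor(im,cv2.COLOR_BGR2GRAY)[y0:y1,x0:x1]
    c=max(cv2.findContours((g<60).astype(np.uint8),0,2)[0],key=cv2.contourArea)
    q=np.array(cv2.minEnclosingCircle(c)[0])+(x0,y0)
    e=dict(d);e["T"]=T;print(f,q,cv2.contourArea(c),cast(e,q,ztool))
# below TCP positive z_tool
hole("w1.png",(300,335,205,238),172.8-30); hole("w4.png",(303,330,212,242),165.7-30)
for z in(-3,3):
  hole("w3.png",(290,345,275,330),z); hole("w5.png",(300,335,292,328),z)
E
```

```text
[[   0.     1.     0.3   81.2]
 [   1.    -0.     0.     0.6]
 [   0.     0.3   -1.  -162.8]
 [   0.     0.     0.     1. ]]
w1.png [316.3 222. ] 20.5 [[ -3.1   0.3 142.8]]
w4.png [316.8 226.6] 171.0 [[ -5.1   0.7 135.7]]
w3.png [316.1 303.5] 1133.5 [[-3.   0.4 -3. ]]
w5.png [316.1 310. ] 552.5 [[-6.4  0.4 -3. ]]
w3.png [316.1 303.5] 1133.5 [[-6.1  0.4  3. ]]
w5.png [316.1 310. ] 552.5 [[-9.7  0.4  3. ]]
```

b's centre sits about 5.5 mm toward the narrow end relative to the TCP, so I correct by (+1.7,+4.3) mm and lower.

servo_tool --pt "0.17 0.43 -3 0 0 0 -1" --pt "0.17 0.43 -6 0 0 0 -1" --pt "0.17 0.43 -8 0 0 0 -1" --pt "0.17 0.43 -9 0 0 0 -1" --pt "0.17 0.43 -10 0 0 0 -1" --pt "0.17 0.43 -11 0 0 0 -1" --pt "0.17 0.43 -11.8 0 0 0 -1" --pt "0.17 0.43 -12.3 0 0 0 -1" --pt "0.17 0.43 -12.4 0 0 0 -1" --pt "0.17 0.43 -12.4 0 0 0 -1" --pt "0.17 0.43 -12.4 0 0 0 -1"

```text
t: 9.6
ee_pos: [550.4, -45.6, 40.2]
orientation: [2.559, 1.821, 0.001]
ft_force: [-0.5, -0.1, -1.2]
width: 38.9
grasp_force: 30.0
```

servo_tool --pt "0 0 -0.1 0 0 0 -1" --pt "0 0 -0.1 0 0 0 1" --pt "0 0 -0.1 0 0 0 1" --pt "0 0 -0.1 0 0 0 1" --pt "0 0 -0.1 0 0 0 1" --pt "0 0 4 0 0 0 1" --pt "0 0 8 0 0 0 1" --pt "5.5 -20 12.5 0 0 -19.5 1" --pt "5.5 -20 12.5 0 0 -19.5 1" --pt "5.5 -20 12.5 0 0 -19.5 1" --pt "5.5 -20 12.5 0 0 -19.5 1" --pt "5.5 -20 12.5 0 0 -19.5 1" --pt "5.5 -20 12.5 0 0 -19.5 1" --pt "5.5 -20 12.5 0 0 -19.5 1" --pt "5.5 -20 12.5 0 0 -19.5 1" --pt "5.5 -20 12.5 0 0 -19.5 1"

```text
t: 10.93
ee_pos: [604.0, -244.0, 163.9]
orientation: [-2.829, -1.362, 0.002]
ft_force: [-0.6, 0.1, -0.2]
width: 87.9
grasp_force: 0.0
```

```bash
python3 - <<'E'
from h import *
d,o,hsv=look("w6.png");squares(d,hsv)
E
```

```text
10.9833 [ 604.2 -243.8  164. ] yaw -38.53456465042155 zax [-0.  0. -1.] 87.66138736475564 0.0 [-0.4  0.3  0.2]
px under tcp [[316.4 230.2]]
sq ((606.7952270507812, -244.8390350341797), (54.660621643066406, 49.65681457519531), 50.11544418334961) px [287 194] [353 263]
sq ((553.25732421875, -48.59019088745117), (47.75456237792969, 58.226566314697266), 69.50444030761719) px [36 24] [127 102]
sq ((699.3603515625, -161.71253967285156), (50.409244537353516, 50.12535095214844), 6.261051654815674) px [314  13] [389  93]
sq ((822.091796875, -219.59552001953125), (51.292423248291016, 122.66448211669922), 77.72797393798828) px [452   0] [632  80]
```

View pics/w6.png

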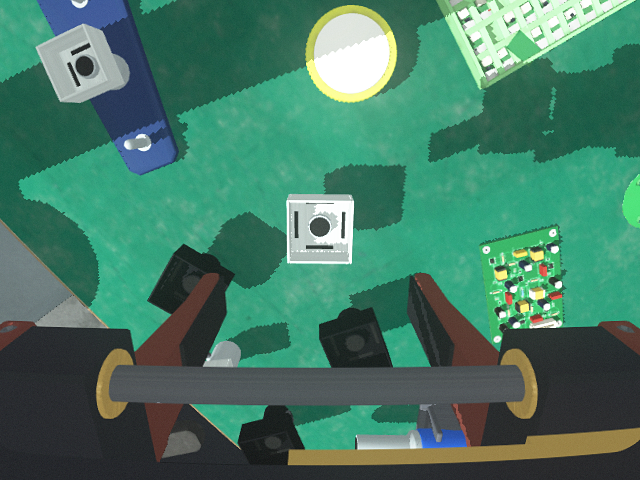

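c's hood is centred near (320,230), with black look-alikes to the left (190,280) and below (355,340). I'll narrow the opening for clearance and shift -4 mm in y.

servo_tool --pt "0 -0.4 -2 0 0 0 0.6" --pt "0 -0.4 -4 0 0 0 0.6" --pt "0 -0.4 -7 0 0 0 0.6" --pt "0 -0.4 -10 0 0 0 0.6" --pt "0 -0.4 -12.5 0 0 0 0.6" --pt "0 -0.4 -13.5 0 0 0 0.6" --pt "0 -0.4 -13.5 0 0 0 0.6" --pt "0 -0.4 -13.5 0 0 0 -1" --pt "0 -0.4 -13.5 0 0 0 -1" --pt "0 -0.4 -13.5 0 0 0 -1" --pt "0 -0.4 -13.5 0 0 0 -1" --pt "0 -0.4 -13.5 0 0 0 -1" --pt "0 -0.4 -13.5 0 0 0 -1"

```text
t: 12.07
ee_pos: [606.0, -249.9, 31.5]
orientation: [2.829, 1.361, 0.003]
ft_force: [-0.5, 2.6, 7.1]
width: 50.1
grasp_force: 30.0
```

servo_tool --pt "0 0 4 0 0 0 -1" --pt "0 0 8 0 0 0 -1" --pt "0 0 12 0 0 0 -1" --pt "-3.7 26 13.5 0 0 19.4 -1" --pt "-3.7 26 13.5 0 0 19.4 -1" --pt "-3.7 26 13.5 0 0 19.4 -1" --pt "-3.7 26 13.5 0 0 19.4 -1" --pt "-3.7 26 13.5 0 0 19.4 -1" --pt "-3.7 26 13.5 0 0 19.4 -1" --pt "-3.7 26 13.5 0 0 19.4 -1" --pt "-3.7 26 13.5 0 0 19.4 -1" --pt "-3.7 26 13.5 0 0 19.4 -1" --pt "-3.7 26 13.5 0 0 19.4 -1"

```text
t: 13.15
ee_pos: [568.3, 9.4, 164.8]
orientation: [2.561, 1.819, 0.0]
ft_force: [0.6, -0.1, -0.8]
width: 49.7
grasp_force: 30.0
```

```bash
python3 - <<'E'
from h import *
d,o,hsv=look("w7.png",38)
T=np.array(d["tool_from_camera"]);g=cv2.cvtColor(d["image"],cv2.COLOR_RGB2GRAY)[285:330,295:340]
c=max(cv2.findContours((g<60).astype(np.uint8),0,2)[0],key=cv2.contourArea)
q=np.array(cv2.minEnclosingCircle(c)[0])+(295,285);e=dict(d);e["T"]=T;print(q,cv2.contourArea(c),cast(e,q,-1))
E
```

```text
13.2 [568.3   9.1 164.7] yaw -19.286937783281168 zax [ 0. -0. -1.] 49.78975102766531 29.99933660030365 [ 0.6 -0.6 -1. ]
px under tcp [[315.9 224. ]]
[316.1 300. ] 797.5 [[-2.2  0.3 -1. ]]
```

View pics/w7.png

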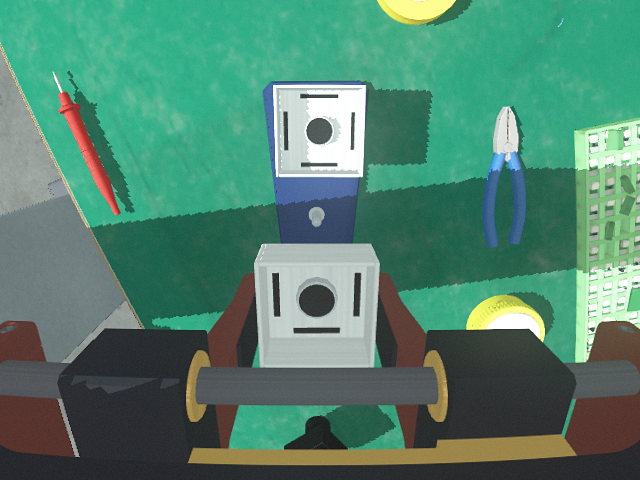

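Pin 3's tip at (316,221) lies about 2 mm ahead of the TCP, and the hood offset is about -2 mm. Shift +3 mm along the row and lower.

servo_tool --pt "0.1 0.35 -3 0 0 0 -1" --pt "0.1 0.35 -6 0 0 0 -1" --pt "0.1 0.35 -8 0 0 0 -1" --pt "0.1 0.35 -9 0 0 0 -1" --pt "0.1 0.35 -10 0 0 0 -1" --pt "0.1 0.35 -11 0 0 0 -1" --pt "0.1 0.35 -11.6 0 0 0 -1" --pt "0.1 0.35 -12.1 0 0 0 -1" --pt "0.1 0.35 -12.3 0 0 0 -1" --pt "0.1 0.35 -12.3 0 0 0 -1"

```text
t: 14.03
ee_pos: [569.3, 14.0, 41.9]
orientation: [2.561, 1.82, 0.001]
ft_force: [0.1, 0.2, -0.5]
width: 50.4
grasp_force: 30.0
```

servo_tool --pt "0 0 -0.1 0 0 0 -1" --pt "0 0 -0.1 0 0 0 1" --pt "0 0 -0.1 0 0 0 1" --pt "0 0 -0.1 0 0 0 1" --pt "0 0 -0.1 0 0 0 1" --pt "0 0 4 0 0 0 1" --pt "0 0 8 0 0 0 1" --pt "-12.7 -31.2 12.5 0 0 -9.5 1" --pt "-12.7 -31.2 12.5 0 0 -9.5 1" --pt "-12.7 -31.2 12.5 0 0 -9.5 1" --pt "-12.7 -31.2 12.5 0 0 -9.5 1" --pt "-12.7 -31.2 12.5 0 0 -9.5 1" --pt "-12.7 -31.2 12.5 0 0 -9.5 1" --pt "-12.7 -31.2 12.5 0 0 -9.5 1" --pt "-12.7 -31.2 12.5 0 0 -9.5 1" --pt "-12.7 -31.2 12.5 0 0 -9.5 1" --pt "-12.7 -31.2 12.5 0 0 -9.5 1" --pt "-12.7 -31.2 12.5 0 0 -9.5 1"

```text
t: 15.53
ee_pos: [441.8, -297.8, 166.5]
orientation: [-2.704, -1.599, -0.0]
ft_force: [-0.1, 0.7, 0.2]
width: 87.8
grasp_force: 0.0
```

```bash
python3 - <<'E'
from h import *
d,o,hsv=look("w8.png")
m=((hsv[...,1]<50)&(hsv[...,2]>150)).astype(np.uint8);m[330:]=0
for c in cv2.findContours(cv2.morphologyEx(m,3,np.ones((5,5))),0,2)[0]:
    if cv2.contourArea(c)>500:
        r=cv2.minAreaRect(cast(d,c.reshape(-1,2),56)[:,:2].astype(np.float32));print(r,c.reshape(-1,2).min(0),c.reshape(-1,2).max(0))
E
```

```text
15.5833 [ 442.  -297.   166.4] yaw -28.707117475166683 zax [-0.  0. -1.] 87.67666124402967 0.0 [ 0.8 -0.3  0.1]
px under tcp [[315.8 228.5]]
((443.34326171875, -295.8893127441406), (39.54551315307617, 29.638423919677734), 61.20218276977539) [297 201] [336 251]
((329.5889892578125, -189.9199981689453), (255.15753173828125, 261.0552673339844), 61.45716857910156) [0 0] [293 329]
```

View pics/w8.png

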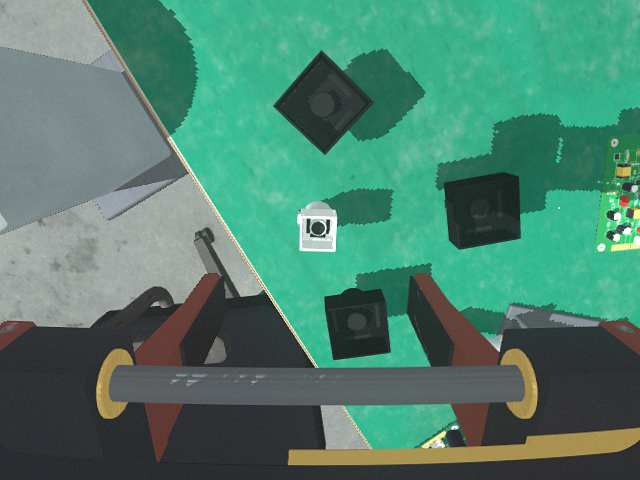

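a's hood is at about (318,232) with its yaw matched. The black ones at (357,322), (482,210) and (323,102) are clear of the fingers. Grip with a narrowed opening.

servo_tool --pt "0 -0.3 -2 0 0 0 0.3" --pt "0 -0.3 -4 0 0 0 0.3" --pt "0 -0.3 -7 0 0 0 0.3" --pt "0 -0.3 -10 0 0 0 0.3" --pt "0 -0.3 -12.5 0 0 0 0.3" --pt "0 -0.3 -13.7 0 0 0 0.3" --pt "0 -0.3 -13.7 0 0 0 0.3" --pt "0 -0.3 -13.7 0 0 0 -1" --pt "0 -0.3 -13.7 0 0 0 -1" --pt "0 -0.3 -13.7 0 0 0 -1" --pt "0 -0.3 -13.7 0 0 0 -1" --pt "0 -0.3 -13.7 0 0 0 -1" --pt "0 -0.3 -13.7 0 0 0 -1"

```text
t: 16.67
ee_pos: [442.6, -301.5, 30.7]
orientation: [2.702, 1.6, 0.001]
ft_force: [-0.0, -0.1, 6.2]
width: 28.3
grasp_force: 30.0
```

servo_tool --pt "0 0 4 0 0 0 -1" --pt "0 0 8 0 0 0 -1" --pt "0 0 12 0 0 0 -1" --pt "8.7 20 13.5 0 0 9.5 -1" --pt "8.7 20 13.5 0 0 9.5 -1" --pt "8.7 20 13.5 0 0 9.5 -1" --pt "8.7 20 13.5 0 0 9.5 -1" --pt "8.7 20 13.5 0 0 9.5 -1" --pt "8.7 20 13.5 0 0 9.5 -1" --pt "8.7 20 13.5 0 0 9.5 -1" --pt "8.7 20 13.5 0 0 9.5 -1" --pt "8.7 20 13.5 0 0 9.5 -1" --pt "8.7 20 13.5 0 0 9.5 -1"

```text
t: 17.75
ee_pos: [528.2, -102.5, 164.5]
orientation: [-2.562, -1.817, 0.001]
ft_force: [0.6, 0.4, -0.6]
width: 27.9
grasp_force: 30.0
```

```bash
python3 - <<'E'
from h import *
d,o,hsv=look("w9.png",38)
T=np.array(d["tool_from_camera"]);g=cv2.cvtColor(d["image"],cv2.COLOR_RGB2GRAY)[285:330,300:333]
c=max(cv2.findContours((g<60).astype(np.uint8),0,2)[0],key=cv2.contourArea)
q=np.array(cv2.minEnclosingCircle(c)[0])+(300,285);e=dict(d);e["T"]=T;print(q,cv2.contourArea(c),cast(e,q,-1))
E
```

```text
17.8 [ 528.3 -102.4  164.5] yaw -19.33312781722834 zax [-0. -0. -1.] 27.86025051110374 29.996399581432343 [ 0.3 -1.7 -0.6]
px under tcp [[316.  223.7]]
[316.  305.3] 316.0 [[-5.   0.3 -1. ]]
```

View pics/w9.png

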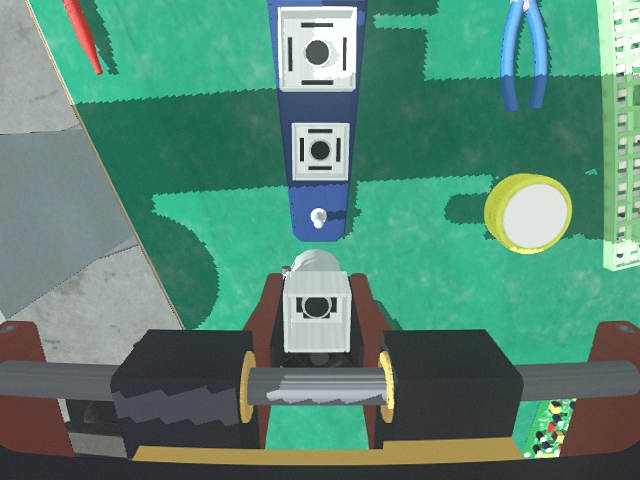

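c and b are seated in the row. Pin 1's tip is at (318,219); a's centre lies about 4–5 mm behind the TCP. Shift (+3.3,+5.5) mm and lower.

servo_tool --pt "0.33 0.55 -3 0 0 0 -1" --pt "0.33 0.55 -6 0 0 0 -1" --pt "0.33 0.55 -8 0 0 0 -1" --pt "0.33 0.55 -9 0 0 0 -1" --pt "0.33 0.55 -10 0 0 0 -1" --pt "0.33 0.55 -11 0 0 0 -1" --pt "0.33 0.55 -11.6 0 0 0 -1" --pt "0.33 0.55 -12.1 0 0 0 -1" --pt "0.33 0.55 -12.3 0 0 0 -1" --pt "0.33 0.55 -12.3 0 0 0 -1"

```text
t: 18.63
ee_pos: [532.4, -95.5, 41.7]
orientation: [2.561, 1.82, 0.0]
ft_force: [0.3, -0.7, 0.2]
width: 27.9
grasp_force: 30.0
```

servo_tool --pt "0 0 -0.1 0 0 0 -1" --pt "0 0 -0.1 0 0 0 0.8" --pt "0 0 -0.1 0 0 0 0.8" --pt "0 0 -0.1 0 0 0 0.8" --pt "0 0 -0.1 0 0 0 0.8" --pt "0 0 4 0 0 0 0.8" --pt "0 0 8 0 0 0 0.8" --pt "0 0 12 0 0 0 0.8" --pt "-1 -4 18 0 0 0 0.8" --pt "-1 -4 18 0 0 0 0.8" --pt "-1 -4 18 0 0 0 0.8" --pt "-1 -4 18 0 0 0 0.8" --pt "-1 -4 18 0 0 0 0.8"

```text
t: 19.72
ee_pos: [521.6, -135.2, 220.9]
orientation: [-2.561, -1.818, 0.001]
ft_force: [0.1, -0.1, -0.4]
width: 79.0
grasp_force: 0.0
```

```bash
python3 - <<'E'
from h import *
d,o,hsv=look("w10.png",66);squares(d,hsv,66)
s=grab("side");a=cv2.resize(s["image"][160:340,230:430],None,fx=2,fy=2,interpolation=2)[:,:,::-1]
w=d["image"][:,:,::-1][:360,160:540]
o=np.zeros((360,780,3),np.uint8);o[:,:400]=a;o[:,400:]=w;cv2.imwrite("pics/fin.png",o)
E
```

```text
19.7667 [ 521.4 -134.9  220.3] yaw -19.206384011701118 zax [-0.  0. -1.] 78.67342363446357 0.0 [ 0.3  1.2 -0.2]
px under tcp [[315.8 214.8]]
sq ((293.10711669921875, -116.86727905273438), (116.26141357421875, 210.7362060546875), 71.38126373291016) px [  0 214] [192 329]
sq ((687.2391967773438, -148.78829956054688), (49.4699592590332, 49.73012161254883), 79.57879638671875) px [475 139] [531 196]
sq ((783.063720703125, -157.81155395507812), (47.720802307128906, 60.009918212890625), 83.05331420898438) px [576 119] [639 176]
sq ((550.3699951171875, -47.57438659667969), (38.24335479736328, 39.100162506103516), 70.73346710205078) px [290  80] [338 129]
sq ((794.1742553710938, -67.8656005859375), (56.93156814575195, 63.644927978515625), 79.55010223388672) px [568   0] [639  73]
sq ((567.6348266601562, 8.130338668823242), (39.26044464111328, 50.55463790893555), 70.66206359863281) px [279   0] [344  54]
sq ((361.82720947265625, 63.66526794433594), (89.00566864013672, 107.98500061035156), 67.7976303100586) px [0 0] [118 113]
```

View pics/fin.png

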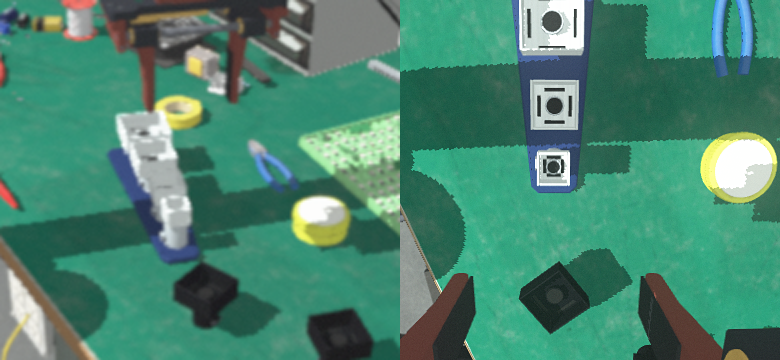

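The final view shows all four nozzles upright and low on the plate, with sizes rising from narrow to wide end. b's hood measures 38–39 mm at z=66, which confirms it is fully seated. The tape and tin have not moved.

```bash
python3 -c "
from workcell import ctrl
print(ctrl.close_job())"
```

```text
the job is handed in; nothing more can be done
None
```

I put all four nozzles on their pins in size order, smallest at the narrow end, left the tape roll, tin and black look-alikes alone, and handed the job in at about 20 s; the verdict was not shown.

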